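Set a batten against the fence and length stop of a cut-off jig

ROBOT

A 7-joint arm with a two-finger parallel gripper is mounted at the origin on the work surface. World frame = base frame: x ahead of the robot, y to its left, z up, the work surface at z = 0. Lengths are in mm, angles in rad, forces in N, time in s.
With the tool pointing down it reaches from about 400 to 900 mm from the base axis. Payload 5.6 kg.
Tool frame: the origin (TCP) lies midway between the tips of the shut fingers; the grasp point (between the pads) lies 19 mm behind it; z points along the fingers, y is the direction in which the jaws open and shut (so a half turn about z gives the same grasp; the last joint's range is limited). The gripper opens to 92 mm and grips with 3 to 60 N. Pads are 20 mm wide; open, the fingers measure 128 mm over their backs; the gripper's body (75 mm by 189 mm) begins 69 mm behind the grasp point.
Start: joints at [-1.311, 0.468, -0.012, 1.603, 0.006, 1.071, -0.056], TCP at [193.867, 620.423, 214.592] pointing down, gripper open.
Joint ranges: [-2.53, 2.53], [-0.31, 2.02], [-1.57, 1.55], [0.28, 2.44], [-1.29, 4.43], [0.15, 1.84], [-2.92, 2.92]. Speed limits (rad/s): [2.57, 2.57, 3.14, 3.14, 3.14, 3.14, 3.14].

INTERFACE

Orientations are given as [roll, pitch, yaw] about the fixed x, y, z axes, in that order (R = Rz(yaw) Ry(pitch) Rx(roll)).
In Python, from bench import env gives the robot as it stands. The module is installed in compiled form; this text tells all that it offers.
- The arm moves only by the tool jog_arm, never from a script. Its argument "deltas" is a list of rows, each a list of 5 numbers: the shift along the tool's x, y, z in units of 30 mm (1.0 is 30 mm), then the turn about the tool's z in units of 6 degrees (1.0 is 6 degrees), then the closure, from 0 (fully open) to 1 (shut). A call has 1 to 10 rows; each row shifts and turns the pose as measured when the row begins, along the tool's axes as they then stand; what a row does not reach is not made up. A row lasts 1/12 s, in which the tool goes at most 41.7 mm and 7.16 degrees, less where a joint would pass 70% of its speed; a pose out of reach is approached as far as the arm can. A call is refused whole if a number of a shift passes 1 or a number of a turn 1, either way. A call with a gripper value outside its range is refused whole. The fingers move at their own pace and stop on an object; "newtons" is the grip in N (left out, the last holds). Time passes only in rows, so rows that do not move let the fingers close. It gives the time, the measured TCP pose, the force and the opening at its end, in the units of the state.
- env.read_state(): the state, without advancing time (a new reading comes with each control period).
- env.read_camera(name): name is "scene" or "top" or "wrist"; returns the picture (480x640x3 uint8, blue, green, red); there is no depth.
- env.camera_info(name): a dict with "mtx" (3x3 intrinsics, pixels), "D" ([k1, k2, p1, p2, k3] as OpenCV has them; the pictures are not rectified), "origin" and "rotation" of the camera in the world; the wrist camera has in their place "T_tool_cam" (4x4, takes a point from camera to tool coordinates, whose origin is the TCP and whose axes are the flange's). Camera axes: x right, y up, looking along -z (the intrinsics and any distortion apply to the point x, -y, -z); pixel columns grow to the right and rows downward; lengths in mm; the calibration is good to about 2 mm. A picture is of the moment at which its call begins: read the wrist's pose just before it. camera_info takes no time and is no camera call.
- env.close_job(): hands the job in, once; it reports no verdict.
The state is a dict: "time": time; "joint_positions": joint angles; "qvel": joint speeds; "joint_torque": joint torques, N m; "tcp_pos": TCP position; "eef_rot": TCP orientation; "ft_force": force on the tool from outside, world axes, zero at the start; "moment": the same for the moment, N m; "opening": finger opening in mm.
Only numpy, scipy, OpenCV 4.12 (cv2) and the standard library are available. Lean on these libraries where they do the work, as an engineer would, in place of code of your own. Each camera call takes 0.05 s, during which the arm holds its last target. There are 200 camera calls.

TASK

Get the batten on the cut-off jig ready for sawing to length: swing the aluminium flip stop all the way down, and push the batten so that it lies flush along the fence with its end butted against the stop. Slide it on the board with the fingertips and never pick it up, leave the stop's carriage where it is clamped, leave everything else on the bench alone, and finish with the hand clear.

Things in the scene. Friction and masses are not known exactly. Their poses are not given: they have to be found in the camera images.
- fence_face (a point): Cut-off jig, fixed: grey laminated board 200 (x) x 460 (y) x 15 mm thick; along its far edge a dark wooden fence 22 mm thick, rising 38 mm above the board (46 mm where the aluminium track tops its left part). This point: front face of the fence, mid-length, level with the board's top. x points squarely into the fence, away from the robot; y along the fence to the left; z up.
- carriage_top (a point): Small aluminium carriage carrying the flip stop, 24 x 56 mm, clamped in the track on the fence by a black knob; it must stay there (over 100 N would slide it). This point: top of its two hinge cheeks, 83 mm over the bench (so is the knob's top), 11 mm behind the fence face, at the middle of the arm's thickness. Axes as fence_face.
- stop_arm (a joint): Flip stop arm, rad: 0 fully down, 1.57 upright, 1.9 fully back. L-plate 12 mm thick: a 16 mm bar reaches 56 mm from the hinge, at its end a square-set 34 mm wide foot 48 mm long. Hinge axis along the fence, 75 mm over the bench, 11 mm behind the fence face; stiff (0.05 N m), stays put. Push the bar from behind, over and down round the hinge; pressing straight down on the raised foot jams.
- stop_top (a point): Point on the stop arm: outer edge of its bar above the foot, 36 mm from the hinge. Swings with the arm. When the arm is down it is on top, 83 mm over the bench and 25 mm in front of the fence face. While the arm is raised the foot juts forward over the fence from the arm's top, its tip 130 to 150 mm over the bench.
- stop_face (a point): Point on the right-hand side face of the stop's foot, where the batten's left end must butt. Swings with the arm, its y axis always along the fence to the left. When the arm is down the foot stands 11 to 45 mm in front of the fence face, its lower end 4 mm above the board, and this point is 25 mm in front of the face, 16 mm above the board.
- batten_mid (a point): Centre of the batten: loose pale pine bar 60 mm wide (its x), 220 mm long (its y), 28 mm high, about 0.2 kg, lying flat on the jig's board in front of the fence, skewed up to 0.2 rad and short of the stop. Its x axis points roughly to the fence, y to its left end, z up.
- batten_end (a point): Centre of the batten's left end face, 110 mm from its centre along its y axis.
- glue: Bystander: white glue bottle with an orange cap, 60 mm across, 160 mm high, standing on the bench left of the jig; origin at the centre of its underside.
- tin: Bystander: small closed tin, 74 mm across, 80 mm high, standing behind the jig; origin at the centre of its underside.
- offcut: Bystander: pine offcut 60 x 85 x 28 mm lying on the bench left of the jig; origin at the centre of its underside.
- saw: Bystander: tenon saw with a brass back and a dark wooden handle, about 340 mm long (along its x, handle towards the robot), 90 mm wide, 21 mm high, lying on the bench right of the jig; origin at its middle, underside.
Not all that is in view belongs to the job. There is more than one size of the part that bears batten_mid; the job needs the middle-sized.

How it is judged (in metres and radians):
At the end, for the whole second after the job is handed in: The flip stop is fully down (within 0.06 rad); the batten lies flat on the board and at rest, its back face within 2.5 mm of the fence and parallel to it within 0.015 rad, its left end within 2.5 mm of the stop's foot (value of joint stop_arm below 0.06 rad and x of batten_mid in the frame of fence_face above -0.0325 m and angle between the x axis of batten_mid and the x axis of fence_face, either way round below 0.015 rad and y of batten_end in the frame of stop_face between -0.0025 and 0.003 m and z of batten_mid in the frame of fence_face below 0.017 m and angle between batten_mid's own z axis and vertical below 0.04 rad and linear speed of batten below 0.01 m/s); the robot touches nothing.
It fails at once if the batten is lifted or tipped off the board (z of batten_mid in the frame of fence_face above 0.024 m or angle between batten_mid's own z axis and vertical above 0.15 rad or z of batten_mid in the frame of fence_face below 0.008 m).
It fails at once if the stop's carriage is shifted along its track by more than 3 mm (distance of carriage_top from where it was at the start of the episode above 0.003 m).
It fails at once if a bystander is moved by more than 20 mm or tipped (distance of any of glue, tin, offcut, saw from where it was at the start of the episode above 0.02 m or angle between any of glue, tin's own z axis and vertical above 0.4 rad).
It also fails if it takes over 70 s, if anything falls off the work surface, if the arm or the gripper's body presses on something with over 40 N, if the wrist force passes 120 N, or if a joint passes its speed limit or range.

## Working session

There is one attempt and no reset: what is moved stays moved. The work goes in short steps, Python scripts to look and compute and a tool call to move; the robot and the scene stay as the last step left them, time stands still between calls to the robot, and variables do not carry over. Pictures are saved under pics/ and viewed, and the job is handed in when it is done.

Besides the shell and the picture viewer there is one more tool, called after ">>>" as name([rows], argument=value, ...), one row to a line, values as JSON. jog_arm: Moves the arm, as the interface text tells. Its arguments: {"type":"object","properties":{"deltas":{"type":"array","items":{"type":"array","items":{"type":"number"}}},"newtons":{"type":"number"}},"required":["deltas"]}

```bash
mkdir -p pics; python3 - <<'E'
from bench import env
import cv2
s=env.read_state(); print({k:s[k] for k in ("time","tcp_pos","eef_rot","opening","ft_force","joint_positions")})
for n in("scene","top"):
    cv2.imwrite(f"pics/{n}0.png",env.read_camera(n)); print(n,env.camera_info(n))
print(env.camera_info("wrist"))
E
```

```text
{'time': 0.0, 'tcp_pos': array([193.70940212, 619.83360217, 213.63134051]), 'eef_rot': array([-3.13980210e+00,  1.37545238e-04,  2.83874687e+00]), 'opening': 91.86813680272235, 'ft_force': array([ 0.00294808,  0.4450815 , -0.13150064]), 'joint_positions': array([-1.31101093,  0.46837115, -0.01160284,  1.60365486,  0.00601407,
        1.07139673, -0.05630347])}
scene {'mtx': array([[487.04479771,   0.        , 312.23029691],
       [  0.        , 487.04479771, 236.33845036],
       [  0.        ,   0.        ,   1.        ]]), 'D': array([-0.00293421,  0.        ,  0.        ,  0.        ,  0.        ]), 'origin': array([1362.65090474,  388.23488364,  992.42242406]), 'rotation': array([ 0.81671677, -0.02147833,  2.05850744])}
top {'mtx': array([[486.50807559,   0.        , 328.53338997],
       [  0.        , 486.50807559, 234.2267704 ],
       [  0.        ,   0.        ,   1.        ]]), 'D': array([-0.10870454,  0.        ,  0.        ,  0.        ,  0.        ]), 'origin': array([ 343.12529942,  -27.14838374, 1390.44338678]), 'rotation': array([ 0.12932328, -0.00321048, -1.54305484])}
{'mtx': array([[388.27946019,   0.        , 309.30048129],
       [  0.        , 388.27946019, 239.14689898],
       [  0.        ,   0.        ,   1.        ]]), 'D': array([-0.04694239,  0.        ,  0.        ,  0.        ,  0.        ]), 'T_tool_cam': array([[ 5.29530098e-04,  9.70572506e-01,  2.40808494e-01,
         6.78213057e+01],
       [ 9.99999825e-01, -4.50853132e-04, -3.81815234e-04,
        -2.87427740e-01],
       [-2.62010105e-04,  2.40808654e-01, -9.70572575e-01,
        -1.71670988e+02],
       [ 0.00000000e+00,  0.00000000e+00,  0.00000000e+00,
         1.00000000e+00]])}
```

View pics/scene0.png

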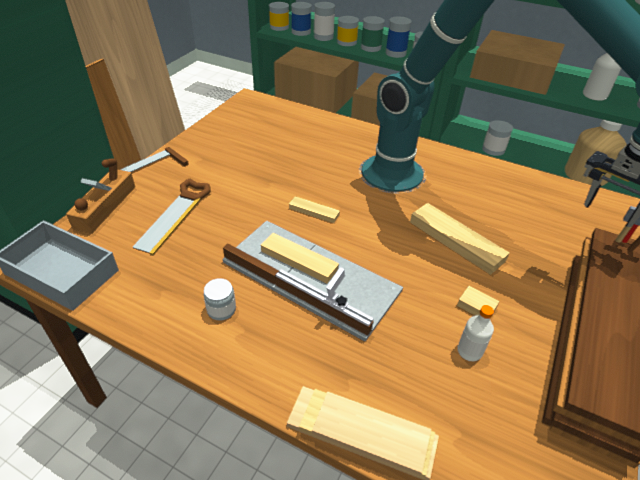

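View pics/top0.png

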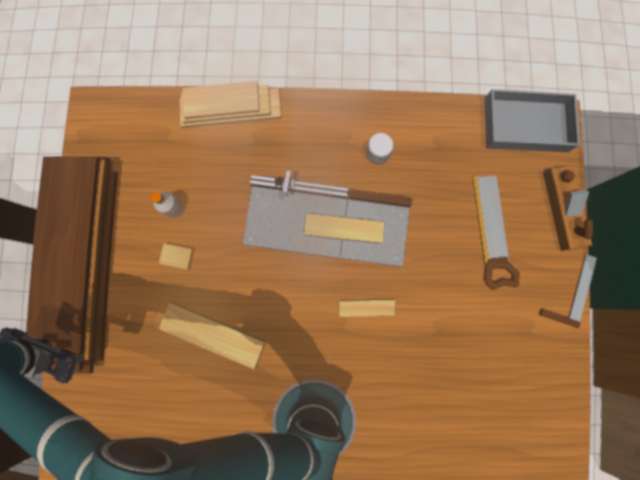

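The scene and top pictures show the jig mid-bench. The middle-sized batten lies on its board (top image about (345,228)), with the small and large ones off the jig. The flip stop is raised near top (288,182). I'll zoom in on both.

```bash
cat > h.py <<'E'
import numpy as np, cv2
from scipy.spatial.transform import Rotation as R
from bench import env
def cam(n, state=None):
    c=env.camera_info(n)
    if n=="wrist":
        T=np.array(c["T_tool_cam"]); Rt=R.from_euler("xyz",state["eef_rot"]).as_matrix()
        return c["mtx"],c["D"],Rt@T[:3,3]+state["tcp_pos"],Rt@T[:3,:3]
    return c["mtx"],c["D"],np.array(c["origin"]),R.from_euler("xyz",c["rotation"]).as_matrix()
def proj(C,P):
    m,D,o,r=C; p=(np.atleast_2d(P)-o)@r; p=p*[1,-1,-1]
    return cv2.projectPoints(p.reshape(-1,1,3),np.zeros(3),np.zeros(3),m,D)[0].reshape(-1,2)
def ray(C,uv):
    m,D,o,r=C; u=cv2.undistortPoints(np.array(uv,float).reshape(-1,1,2),m,D).reshape(-1,2)
    d=np.c_[u[:,0],-u[:,1],-np.ones(len(u))]@r.T
    return o,d
def atz(C,uv,z):
    o,d=ray(C,uv); z=np.broadcast_to(z,len(d)); return o+d*((z-o[2])/d[:,2])[:,None]
def crop(src,dst,x0,y0,x1,y1,k):
    im=cv2.imread(src)[y0:y1,x0:x1]; im=cv2.resize(im,None,fx=k,fy=k,interpolation=cv2.INTER_CUBIC); 
    cv2.imwrite(dst,im)
E
python3 - <<'E'
from h import *
crop("pics/top0.png","pics/top0c.png",235,165,425,275,4)
crop("pics/scene0.png","pics/scene0c.png",215,215,410,345,4)
C=cam("top");print(atz(C,[[254,176],[411,195],[403,265],[244,243]],[61,61,15,15]).round(1))
E
```

```text
[[ 675.1  187.3   61. ]
 [ 633.2 -254.1   61. ]
 [ 440.  -240.3   15. ]
 [ 490.   213.7   15. ]]
```

View pics/top0c.png

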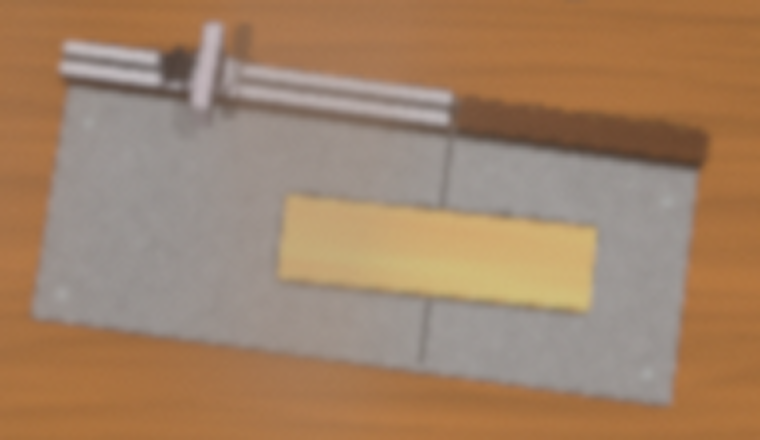

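View pics/scene0c.png

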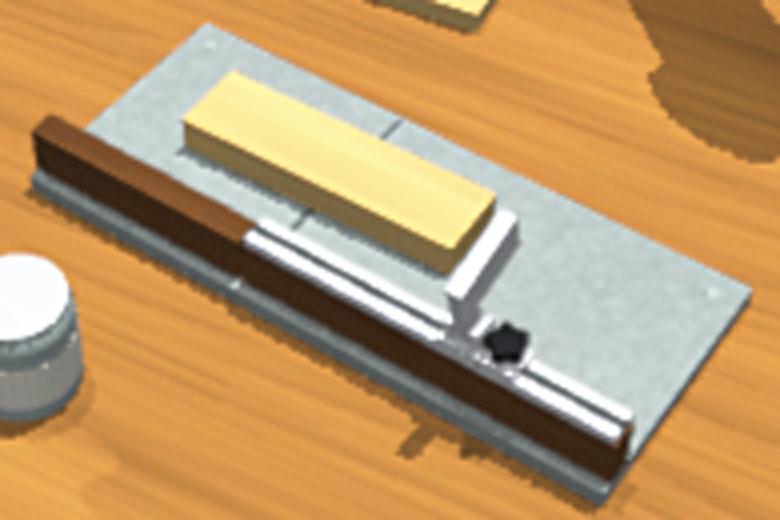

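```bash
cat > fit.py <<'E'
from h import *
from scipy.optimize import least_squares
u=lambda a,o:(np.array(a,float)+.5)/4-.5+np.array(o)
CT,CS=cam("top"),cam("scene"); OT,OS=(235,165),(215,215)
jt=[((-178,230,15),(33,319)),((-178,-230,15),(670,405)),((22,-230,53),(707,131)),((0,-230,53),(697,165)),((22,230,61),(65,43))]
js=[((-178,-230,15),(208,24)),((-178,230,15),(750,290)),((22,230,0),(604,503)),((22,-230,53),(36,133)),((0,-230,53),(52,117))]
def W(p,P): P=np.array(P,float); c,s=np.cos(p[2]),np.sin(p[2]); return np.c_[p[0]+c*P[:,0]-s*P[:,1],p[1]+s*P[:,0]+c*P[:,1],P[:,2]]
def fit(t,s,p0):
    f=lambda p:np.r_[(proj(CT,W(p,[a for a,_ in t]))-u([b for _,b in t],OT)).ravel(),(proj(CS,W(p,[a for a,_ in s]))-u([b for _,b in s],OS)).ravel()]
    r=least_squares(f,p0,loss="soft_l1",x_scale=[10,10,.1]); return r.x,f(r.x).reshape(-1,2).round(1)
if __name__=="__main__":
    J,e=fit(jt,js,[640,-30,.1]); print("jig",J.round(4)); print(e.tolist())
    bt=[((30,110,43),(287,194)),((30,-110,43),(597,226)),((-30,-110,43),(591,312)),((-30,110,43),(277,280))]
    bs=[((-30,-110,43),(235,72)),((30,-110,43),(184,122)),((30,110,43),(455,250)),((-30,110,43),(495,197))]
    B,e=fit(bt,bs,[560,-60,.1]); print("bat",B.round(4)); print(e.tolist())
    for nm,a in(("topT",(bt,[])),):
        pass
    c,s=np.cos(J[2]),np.sin(J[2]); d=B[:2]-J[:2]; print("bat in jig",d@[c,s],d@[-s,c],B[2]-J[2])
    # stop: foot/bar in scene; try arm y and angle grid
    def arm(y,q,side):
        yy=y+side*6; P=[(0,-8),(0,8),(56,8),(56,-40),(22,-40),(22,-8)]
        # down: x forward(-), z
        out=[]
        for a,b in P:
            X=a*np.cos(q)-b*np.sin(q); Z=a*np.sin(q)+b*np.cos(q); out.append((11-X,yy,75+Z))
        return out
    np.save("J.npy",J);
    for q in(1.3,1.57,1.9):
      for y in (105,):
        print(q,((proj(CT,W(J,arm(y,q,0)))-OT)*4).round().tolist(),((proj(CS,W(J,arm(y,q,0)))-OS)*4).round().tolist())
E
python3 fit.py
```

```text
jig [ 6.349932e+02 -2.724810e+01 -1.125000e-01]
[[-1.6, 0.7], [-0.7, 1.8], [0.6, -1.0], [2.2, -1.9], [-0.8, -2.1], [0.7, -1.5], [1.5, -1.4], [0.1, 0.2], [-2.2, -0.2], [-0.8, -0.7]]
bat [ 5.382161e+02 -6.795200e+01 -7.750000e-02]
[[-0.8, -0.1], [-0.3, 0.1], [-0.8, -0.3], [-0.6, -0.5], [-0.9, -0.6], [-0.7, -0.9], [-1.0, -0.5], [0.5, -1.1]]
bat in jig -91.59730754087897 -51.3084839213239 0.03496536724316342
1.3 [[230.0, 79.0], [233.0, 56.0], [224.0, 58.0], [215.0, 130.0], [221.0, 127.0], [227.0, 80.0]] [[452.0, 314.0], [439.0, 325.0], [456.0, 250.0], [496.0, 219.0], [486.0, 263.0], [459.0, 285.0]]
1.57 [[230.0, 79.0], [234.0, 56.0], [228.0, 36.0], [217.0, 106.0], [221.0, 117.0], [228.0, 71.0]] [[453.0, 311.0], [439.0, 328.0], [442.0, 266.0], [486.0, 218.0], [483.0, 255.0], [454.0, 287.0]]
1.9 [[230.0, 77.0], [234.0, 58.0], [233.0, 13.0], [221.0, 73.0], [222.0, 100.0], [229.0, 60.0]] [[453.0, 309.0], [439.0, 330.0], [425.0, 291.0], [468.0, 227.0], [476.0, 252.0], [448.0, 294.0]]
```

>>> jog_arm([
  [0,0,-0.8,-1,1],
  [0,0,-0.8,-0.8,1],
  [-0.7,-1,0,0,1],
  [-0.7,-1,0,0,1],
  [-0.7,-1,0,0,1],
  [-0.7,-1,0,0,1],
  [-0.7,-1,0,0,1],
  [-0.7,-1,0,0,1],
  [-0.7,-1,0,0,1],
  [-0.7,-1,0,0,1],
])

```text
time: 0.93
tcp_pos: [333.6, 358.5, 258.4]
eef_rot: [-3.134, -0.006, 3.054]
ft_force: [0.9, -0.1, -0.1]
opening: 27.4
```

>>> jog_arm([
  [-0.7,-1,0,-0.2,1],
  [-0.7,-1,0,0,1],
  [-0.7,-1,0,0,1],
  [-0.7,-1,0,0,1],
  [-0.7,-1,0,0,1],
  [-0.7,-1,0,0,1],
  [-0.7,-1,0,0,1],
  [-0.7,-1,0,0,1],
  [-0.7,-1,0,0,1],
  [-0.7,-1,0,0,1],
])

```text
time: 1.77
tcp_pos: [526.5, 26.3, 258.4]
eef_rot: [-3.134, -0.008, 3.077]
ft_force: [0.3, -0.2, 0.1]
opening: 0.4
```

>>> jog_arm([
  [0,0,0,0,1],
  [0,0,0,0,1],
])

```text
time: 1.93
tcp_pos: [529.0, 17.2, 258.0]
eef_rot: [-3.13, -0.007, 3.064]
ft_force: [-0.6, 1.0, 0.6]
opening: 0.5
```

```bash
python3 - <<'E'
from h import *
s=env.read_state(); cv2.imwrite("pics/w1.png",env.read_camera("wrist")); 
np.save("w1.npy",np.r_[s["tcp_pos"],s["eef_rot"]]); print(s["tcp_pos"],s["eef_rot"],s["opening"],s["qvel"].round(3))
E
```

```text
[529.01773312  17.15139142 257.97080989] [-3.13014648 -0.00717133  3.06405734] 0.4842300492204788 [ 0.061  0.024  0.042 -0.019  0.024 -0.012  0.024]
```

View pics/w1.png

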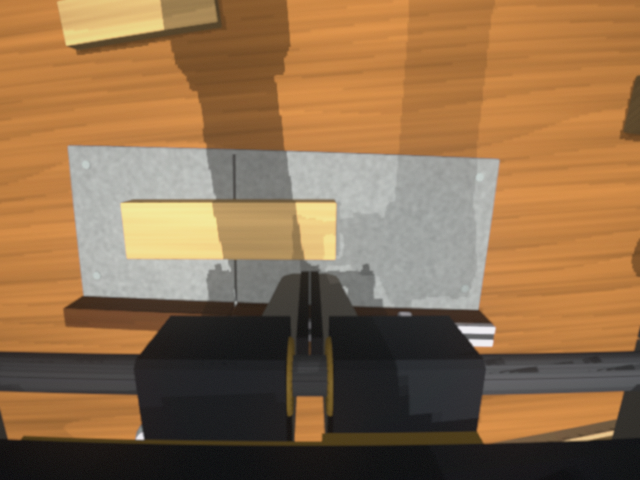

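```bash
python3 - <<'E'
from h import *
crop("pics/w1.png","pics/w1a.png",50,280,250,340,4)
crop("pics/w1.png","pics/w1b.png",350,280,510,360,4)
E
```

```text
(no output)
```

View pics/w1a.png

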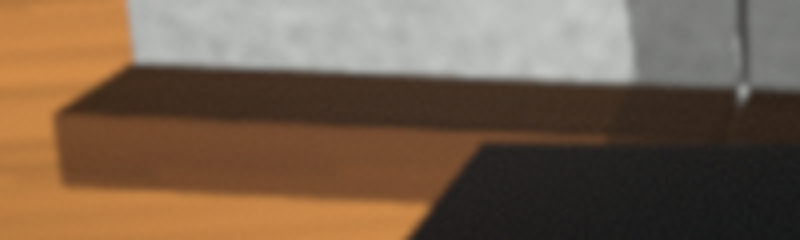

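View pics/w1b.png

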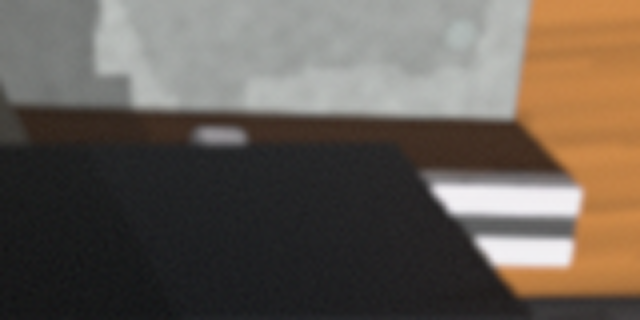

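```bash
cat > fit2.py <<'E'
from fit import *
w=np.load("w1.npy"); CW=cam("wrist",{"tcp_pos":w[:3],"eef_rot":w[3:]})
jw=[((-178,-230,15),(68,146)),((-178,230,15),(498,159)),((0,-230,15),(82.3,296.5)),((0,-230,53),(64.5,308.5)),((22,-230,53),(65.5,326.3)),((0,230,15),(479.5,310)),((0,230,61),(495,326)),((22,230,61),(493,346.5))]
def fw(t,p0,extra=True):
    P=[a for a,_ in t]; U=np.array([b for _,b in t])
    f=lambda p:(proj(CW,W(p,P))-U).ravel(); r=least_squares(f,p0,x_scale=[10,10,.1]); return r.x,f(r.x).reshape(-1,2).round(1).tolist()
J,e=fw(jw,[635,-27,-.11]);print(J.round(4),e)
bw=[((-30,-110,43),(122,202)),((-30,110,43),(336,201)),((30,110,43),(336,260)),((30,-110,43),(126,259))]
B,e=fw(bw,[538,-68,-.08]);print(B.round(4),e)
c,s=np.cos(J[2]),np.sin(J[2]); d=B[:2]-J[:2]; print("bat in jig",d@[c,s],d@[-s,c],B[2]-J[2])
np.save("J.npy",J)
# foot tip
for z in(130,140,150):
    p=atz(CW,[[399.5,314],[412,314]],z)[:,:2]-J[:2]; print(z,np.c_[p@[c,s],p@[-s,c]].round(1).tolist())
E
python3 fit2.py
```

```text
[ 6.370039e+02 -2.867130e+01 -1.080000e-01] [[-1.6, -5.1], [2.0, -5.1], [1.0, 0.9], [-1.0, 2.2], [0.5, 3.0], [-1.5, 1.0], [0.8, 3.1], [-0.4, 1.6]]
[ 5.40510e+02 -6.89758e+01 -7.58000e-02] [[-1.5, 0.2], [0.7, 0.8], [-0.2, -0.7], [0.9, -0.3]]
bat in jig -91.58794328639888 -50.46943751362627 0.032218816817024695
130 [[-45.0, 109.8], [-45.3, 120.3]]
140 [[-49.4, 107.3], [-49.8, 117.4]]
150 [[-53.9, 104.8], [-54.2, 114.5]]
```

```bash
cat > fit3.py <<'E'
from fit2 import *
def res(p,sep=False):
    out=[]
    for C,t,o in((CT,jt,OT),(CS,js,OS),(CW,jw,None)):
        P=np.array([a for a,_ in t],float); U=np.array([b for _,b in t],float); U=u(U,o) if o else U
        P[P[:,0]<-100,0]=p[3]
        k=2.8/1.1 if C is CW else 1
        out.append((proj(C,W(p,P))-U)/ (2 if C is CW else 1))
    return out if sep else np.concatenate(out).ravel()
r=least_squares(res,[637,-28,-.11,-178],x_scale=[10,10,.1,10],loss="soft_l1");print(r.x.round(4));[print(a.round(1).tolist()) for a in res(r.x,1)]
E
python3 fit3.py | tail -4
```

```text
[ 6.337051e+02 -2.769970e+01 -1.102000e-01 -1.702817e+02]
[[-0.9, -1.3], [-0.1, -0.6], [0.8, -0.7], [2.4, -1.6], [-0.7, -1.5]]
[[-1.0, -0.4], [0.2, -0.2], [0.2, -0.4], [-2.2, -0.4], [-0.8, -0.9]]
[[-0.2, -0.7], [1.2, -0.2], [0.6, -1.1], [-0.5, -0.6], [0.3, -0.1], [-0.3, -0.6], [0.9, 0.3], [0.3, -0.4]]
```

```bash
python3 - <<'E'
from h import *
crop("pics/scene0.png","pics/s0s.png",315,255,365,315,12)
crop("pics/top0.png","pics/t0s.png",270,165,310,200,14)
E
```

```text
(no output)
```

View pics/s0s.png

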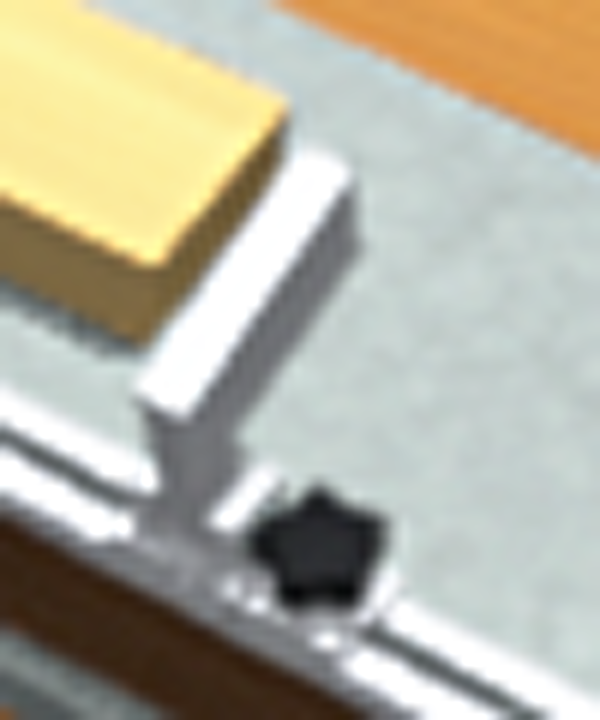

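View pics/t0s.png

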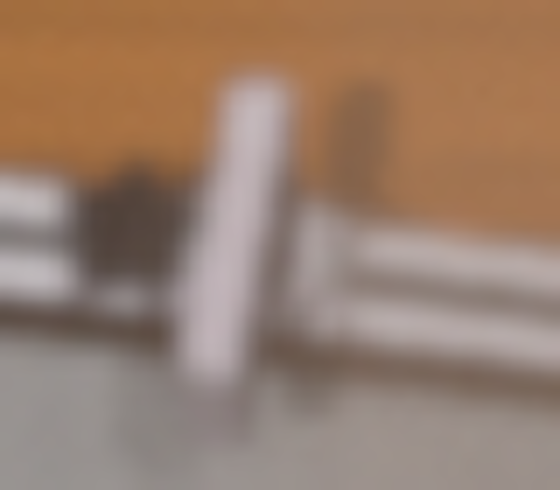

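```bash
cat > fit4.py <<'E'
from fit import *
J=np.array([633.7,-27.7,-.110]); np.save("J.npy",J)
def pt(a,b,y,q): return (11-(a*np.cos(q)-b*np.sin(q)),y,75+a*np.sin(q)+b*np.cos(q))
S=[((56,8,-6),(326.5,287.7)),((56,8,6),(330.25,289.6)),((56,-40,6),(344.3,270.4)),((56,-40,-6),(340.2,267.5)),((22,-40,6),(344.8,275.8))]
T=[((56,8,6),(286.1,171.1)),((56,8,-6),(290.7,170.9)),((56,-40,6),(282.7,191.8)),((56,-40,-6),(287.1,192.5))]
f=lambda p:np.concatenate([proj(C,W(J,[pt(a,b,p[0]+d,p[1]) for (a,b,d),_ in L]))-np.array([q for _,q in L]) for C,L in((CS,S),(CT,T))]).ravel()
r=least_squares(f,[112,1.6],x_scale=[10,.1]);print(r.x,r.cost,f(r.x).reshape(-1,2).round(1).tolist())
E
python3 fit4.py
```

```text
[118.33448353   1.65813073] 54.81014972581377 [[0.7, -3.7], [1.2, -3.4], [-1.9, 2.3], [-2.1, 3.0], [-2.7, 5.5], [-0.9, 0.8], [-1.0, 1.6], [-0.3, -2.8], [-0.2, -2.9]]
```

```bash
sed -i 's/-40,/-56,/g' fit4.py; python3 fit4.py
```

```text
[118.37333872   1.77919983] 6.8080806254420185 [[-0.9, -1.4], [-0.3, -1.1], [0.1, -1.8], [-0.1, -1.0], [0.2, 0.4], [-0.4, -1.3], [-0.6, -0.6], [-1.1, -0.4], [-0.9, -0.5]]
```

>>> jog_arm([
  [0,0,0,0.3,1],
  [-1,0.45,0,0,1],
  [-1,0.45,0,0,1],
  [-1,0.45,0,0,1],
  [-1,0.45,0,0,1],
  [-1,0.45,0,0,1],
  [-1,0.45,0,0,1],
  [0,0,0,0,1],
])

```text
time: 2.65
tcp_pos: [715.9, 93.4, 251.6]
eef_rot: [-3.136, -0.016, 3.044]
ft_force: [-1.2, 0.6, -0.9]
opening: 0.3
```

```bash
cat >> h.py <<'E'
def injig(p):
    J=np.load("J.npy"); c,s=np.cos(J[2]),np.sin(J[2]); d=np.array(p[:2])-J[:2]; return np.r_[d@[c,s],d@[-s,c],p[2]].round(1)
def st():
    s=env.read_state(); J=np.load("J.npy"); print(round(float(s["time"]),2),"jig",injig(s["tcp_pos"]),"yawerr",round(float(s["eef_rot"][2]-np.pi-J[2]),4),"F",s["ft_force"].round(1),"v",abs(s["qvel"]).max().round(3)); return s
E
python3 -c "
from h import *
s=st();np.save('w2.npy',np.r_[s['tcp_pos'],s['eef_rot']]);cv2.imwrite('pics/w2.png',env.read_camera('wrist'))"
```

```text
2.65 jig [ 68.4 129.4 251.6] yawerr 0.0128 F [-1.2  0.6 -0.9] v 0.087
```

View pics/w2.png

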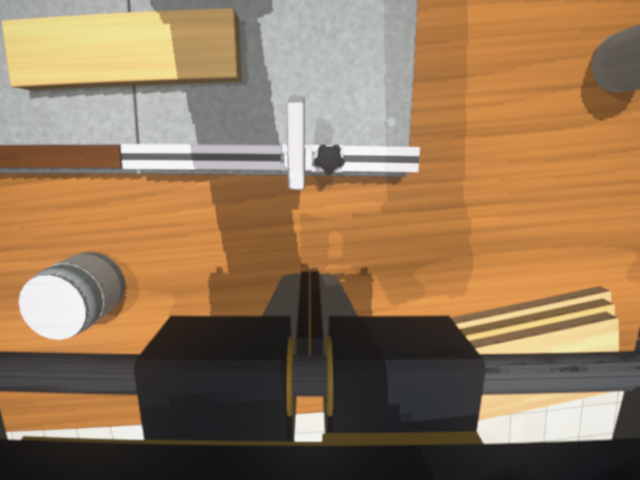

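The wrist view shows the raised stop at (296, 97–189) with its knob to the left at (328,157), and the track's left end at (419, 147–171).

```bash
python3 - <<'E'
from h import *
w=np.load("w2.npy"); C=cam("wrist",{"tcp_pos":w[:3],"eef_rot":w[3:]})
for n,uv,z in(("track L front",(419,147),61),("track L back",(419,171),61),("arm top rear L",(303,188),128),("arm rear R",(289,188),128),("arm front L",(304,98),141),("arm front R",(289,98),141),("cheek L",(313,150),83),("cheek R",(283,150),83)):
    print(n,injig(atz(C,[uv],z)[0]))
E
```

```text
track L front [ -0.8 227.6  61. ]
track L back [ 21.  229.2  61. ]
arm top rear L [ 31.9 123.3 128. ]
arm rear R [ 32.  112.6 128. ]
arm front L [-31.9 123.6 141. ]
arm front R [-31.8 113.2 141. ]
cheek L [  3.5 130.6  83. ]
cheek R [  3.9 104.9  83. ]
```

>>> jog_arm([
  [0,-0.4,1,0.1,1],
  [0,0,1,0,1],
  [0,0,1,0,1],
  [0,0,1,0,1],
  [0,0,0.8,0,1],
  [0,0,0,0,1],
])

```text
time: 3.2
tcp_pos: [703.8, 85.9, 106.0]
eef_rot: [-3.139, -0.018, 3.041]
ft_force: [-1.3, 0.2, -0.2]
opening: 0.5
```

```bash
python3 -c "
from h import *
st()"
```

```text
3.2 jig [ 57.3 120.7 106. ] yawerr 0.0091 F [-1.3  0.2 -0.2] v 0.056
```

>>> jog_arm([
  [0.5,-0.05,0.1,0,1],
  [0.5,0,0,0,1],
  [0.4,0,0,0,1],
  [0.4,0,0,0,1],
  [0.4,0,0,0,1],
])

```text
time: 3.62
tcp_pos: [635.5, 92.5, 110.1]
eef_rot: [-3.14, -0.012, 3.043]
ft_force: [1.4, -0.5, 0.9]
opening: 0.5
```

```bash
python3 -c "
from h import *
st()
cv2.imwrite('pics/s3.png',env.read_camera('scene'));crop('pics/s3.png','pics/s3c.png',290,200,400,300,6)"
```

```text
3.62 jig [-11.4 119.7 110.1] yawerr 0.011 F [ 1.4 -0.5  0.9] v 0.396
```

View pics/s3c.png

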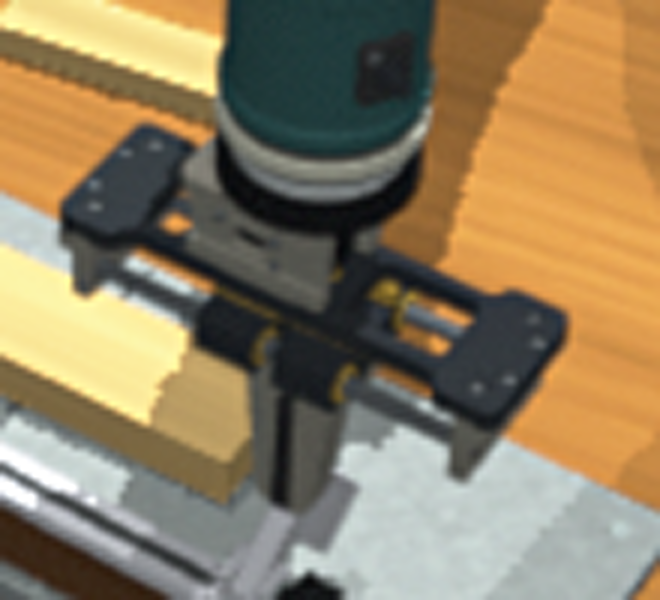

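>>> jog_arm([
  [0.4,0,0.1,0,1],
  [0.1,0,0.3,0,1],
  [0,0,0.3,0,1],
  [0,0,0.3,0,1],
])

```text
time: 4.0
tcp_pos: [619.6, 97.2, 87.4]
eef_rot: [3.137, -0.004, 3.046]
ft_force: [0.7, -0.1, 0.7]
opening: 1.0
```

```bash
python3 -c "
from h import *
st()"
```

```text
4.0 jig [-27.7 122.6  87.4] yawerr 0.0143 F [ 0.7 -0.1  0.7] v 0.205
```

>>> jog_arm([
  [0,-0.15,0.1,0,1],
  [0,0,0.1,0,1],
])

```text
time: 4.17
tcp_pos: [619.1, 94.4, 82.1]
eef_rot: [3.134, -0.007, 3.047]
ft_force: [-16.0, -1.8, 47.1]
opening: 0.4
```

>>> jog_arm([
  [0,0,0.1,0,1],
  [0,0,0.1,0,1],
])

```text
time: 4.33
tcp_pos: [619.1, 94.4, 82.9]
eef_rot: [3.132, -0.011, 3.047]
ft_force: [-11.0, 0.2, 24.8]
opening: 0.7
```

>>> jog_arm([
  [0,0,-0.8,0.1,1],
  [0,0,-1,0,1],
  [0.7,-0.95,-0.3,0,0],
  [0.7,-0.95,0,0,0],
  [0.7,-0.95,0,0,0],
  [0.7,-0.95,0,0,0],
  [0.7,-0.95,0,0,0],
  [0.7,-0.95,0,0,0],
  [0,0,0,0,0],
  [0,0,0,0,0],
])

```text
time: 5.17
tcp_pos: [476.2, -74.2, 146.3]
eef_rot: [3.134, -0.006, 3.033]
ft_force: [0.3, -0.3, -0.1]
opening: 51.5
```

```bash
python3 -c "
from h import *
st()
for n in('scene','top'): cv2.imwrite(f'pics/{n}4.png',env.read_camera(n))
crop('pics/scene4.png','pics/s4c.png',215,215,410,345,4)"
```

```text
5.17 jig [-151.4  -63.5  146.3] yawerr 0.0013 F [ 0.3 -0.3 -0.1] v 0.055
```

View pics/s4c.png

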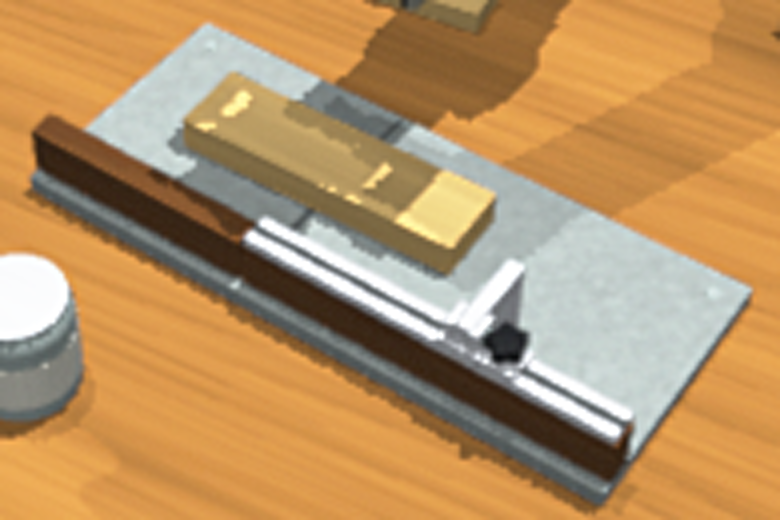

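>>> jog_arm([
  [0,0.4,1,0,0],
  [0,0,1,0,0],
  [0,0,1,0,0],
  [0,0,0.7,0,0],
  [0,0,0.3,0,0],
  [0,0,0,0,0],
])

```text
time: 5.77
tcp_pos: [487.9, -53.9, 21.8]
eef_rot: [3.132, 0.003, 3.046]
ft_force: [-0.0, 0.7, 1.1]
opening: 91.8
```

```bash
python3 -c "
from h import *
print(st()['opening'])"
```

```text
5.77 jig [-142.   -42.    21.8] yawerr 0.0141 F [-0.   0.7  1.1] v 0.023
91.77724040424847
```

>>> jog_arm([
  [-0.3,-0.1,0,0.15,0],
  [-0.3,-0.1,0,0,0],
  [-0.3,0,0,0,0],
  [-0.25,0,0,0,0],
  [-0.25,0,0,0,0],
  [-0.25,0,0,0,0],
  [-0.25,0,0,0,0],
])

```text
time: 6.35
tcp_pos: [553.0, -66.2, 26.2]
eef_rot: [3.131, 0.008, 3.031]
ft_force: [-0.9, 0.3, -0.4]
opening: 91.8
```

```bash
python3 -c "
from h import *
st()"
```

```text
6.35 jig [-76.  -47.1  26.2] yawerr -0.0009 F [-0.9  0.3 -0.4] v 0.246
```

>>> jog_arm([
  [-0.15,0,0.1,0,0],
  [-0.1,0,0.05,0,0],
  [-0.1,0,0,0,0],
])

```text
time: 6.6
tcp_pos: [559.2, -66.7, 21.4]
eef_rot: [3.129, -0.006, 3.032]
ft_force: [-8.1, 0.6, 6.8]
opening: 92.1
```

>>> jog_arm([
  [-0.1,0,0,0,0],
  [-0.1,0,0,0,0],
])

```text
time: 6.77
tcp_pos: [559.0, -66.6, 20.2]
eef_rot: [3.128, -0.02, 3.032]
ft_force: [-8.6, 1.1, 7.5]
opening: 92.1
```

```bash
python3 -c "
from h import *
st()"
```

```text
6.77 jig [-70.  -46.9  20.2] yawerr 0.0005 F [-8.6  1.1  7.5] v 0.108
```

>>> jog_arm([
  [0.3,0,0,0,0],
  [0.5,0,-0.2,0,0],
  [0,0,-1,0,0],
  [0,0,-1,0,0.5],
  [-0.4,-0.9,-0.5,0,1],
  [-0.4,-0.9,0,0,1],
  [-0.4,-0.9,0,0,1],
  [-0.4,-0.9,0,0,1],
  [-0.4,-0.9,0,0,1],
  [-0.3,-0.8,0,0,1],
])

```text
time: 7.6
tcp_pos: [589.2, -227.8, 100.7]
eef_rot: [3.125, -0.017, 3.047]
ft_force: [-1.1, -1.2, -0.5]
opening: 47.3
```

>>> jog_arm([
  [0,0,0,0,1],
])

```text
time: 7.68
tcp_pos: [589.4, -234.6, 101.0]
eef_rot: [3.129, -0.015, 3.04]
ft_force: [-0.5, 0.1, 0.5]
opening: 40.8
```

```bash
python3 -c "
from h import *
print(st()['opening'])
cv2.imwrite('pics/scene5.png',env.read_camera('scene'))
crop('pics/scene5.png','pics/s5c.png',215,215,410,345,4)"
```

```text
7.68 jig [ -21.3 -210.6  101. ] yawerr 0.0088 F [-0.5  0.1  0.5] v 0.034
40.808030968252154
```

View pics/s5c.png

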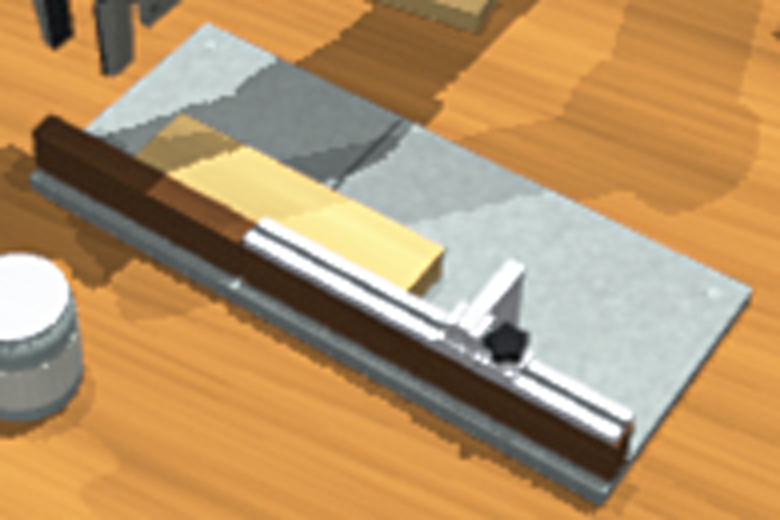

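>>> jog_arm([
  [0.35,0,0,0.1,1],
  [0,0,0,0,1],
  [0,0,0.3,0,1],
  [0,0,0.9,0,1],
  [0,0,0.9,0,1],
  [0,0,0.4,0,1],
  [0,0,0,0,1],
])

```text
time: 8.32
tcp_pos: [576.5, -220.8, 22.8]
eef_rot: [3.123, -0.014, 3.038]
ft_force: [-0.3, -0.0, -0.7]
opening: 0.3
```

```bash
python3 -c "
from h import *
print(st()['opening'])"
```

```text
8.32 jig [ -35.7 -198.2   22.8] yawerr 0.0063 F [-0.3 -0.  -0.7] v 0.016
0.27678845568133276
```

>>> jog_arm([
  [-0.15,0.25,0,0.05,1],
  [0,0.25,0,0,1],
  [0,0.25,0,0,1],
  [0,0.25,0,0,1],
  [0,0.2,0,0,1],
  [0,0.2,0,0,1],
  [0,0.2,0,0,1],
])

```text
time: 8.9
tcp_pos: [589.0, -168.5, 27.5]
eef_rot: [3.124, -0.009, 3.034]
ft_force: [-1.1, -0.8, 0.3]
opening: 0.3
```

```bash
python3 -c "
from h import *
st()"
```

```text
8.9 jig [ -29.  -144.9   27.5] yawerr 0.0022 F [-1.1 -0.8  0.3] v 0.139
```

>>> jog_arm([
  [0,0.15,0.1,0,1],
  [0,0.15,0.1,0,1],
  [0,0.1,0,0,1],
])

```text
time: 9.15
tcp_pos: [591.8, -156.2, 23.1]
eef_rot: [3.126, -0.005, 3.034]
ft_force: [-0.4, -0.7, -0.8]
opening: 0.3
```

```bash
python3 -c "
from h import *
st()"
```

```text
9.15 jig [ -27.5 -132.3   23.1] yawerr 0.0026 F [-0.4 -0.7 -0.8] v 0.065
```

>>> jog_arm([
  [0.05,0.1,0,0,1],
  [0,0.1,0,0,1],
])

```text
time: 9.32
tcp_pos: [591.1, -149.8, 23.0]
eef_rot: [3.126, -0.005, 3.033]
ft_force: [-0.2, -0.8, 0.7]
opening: 0.7
```

>>> jog_arm([
  [0,0.1,0,0,1],
  [0,0.05,0,0,1],
])

```text
time: 9.48
tcp_pos: [591.5, -145.9, 23.1]
eef_rot: [3.127, -0.005, 3.033]
ft_force: [0.5, -5.7, 0.6]
opening: 0.4
```

```bash
python3 -c "
from h import *
st()
cv2.imwrite('pics/scene6.png',env.read_camera('scene'))
crop('pics/scene6.png','pics/s6c.png',215,215,410,345,4)"
```

```text
9.48 jig [ -29.  -122.1   23.1] yawerr 0.0014 F [ 0.5 -5.7  0.6] v 0.03
```

View pics/s6c.png

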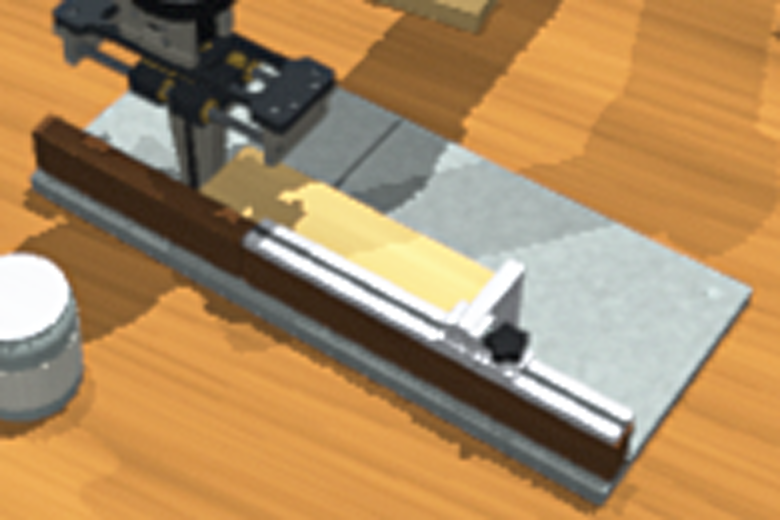

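>>> jog_arm([
  [0,0.1,0,0,1],
  [0,0.1,0,0,1],
])

```text
time: 9.7
tcp_pos: [591.4, -145.9, 23.2]
eef_rot: [3.134, -0.003, 3.029]
ft_force: [-1.3, -8.7, -0.4]
opening: 0.5
```

>>> jog_arm([
  [0,0,0,0,1],
])

```text
time: 9.78
tcp_pos: [591.2, -146.7, 23.1]
eef_rot: [3.135, -0.003, 3.028]
ft_force: [-0.4, 0.9, -0.2]
opening: 0.3
```

>>> jog_arm([
  [0,-0.4,0,0,1],
  [0,-0.5,-0.3,0,1],
  [0.2,0,-1,0,1],
  [0.6,0,-1,0,1],
  [0.7,0.9,-0.4,0,0],
  [0.7,0.9,0,0,0],
  [0.5,0.9,0,0,0],
  [0,0.9,0,0,0],
  [0,0.9,0,0,0],
  [0,0.5,0,0,0],
])

```text
time: 10.62
tcp_pos: [521.2, -23.9, 113.5]
eef_rot: [3.13, -0.003, 3.01]
ft_force: [-0.2, 0.3, 0.3]
opening: 38.1
```

```bash
python3 -c "
from h import *
print(st()['opening'])"
```

```text
10.62 jig [-112.3   -8.6  113.5] yawerr -0.0212 F [-0.2  0.3  0.3] v 0.347
38.066522094365254
```

>>> jog_arm([
  [0,0,0,-0.2,0],
  [0,0,0,0,0],
  [0,0,0.3,0,0],
  [0,0,1,0,0],
  [0,0,1,0,0],
  [0,0,0.5,0,0],
  [0,0,0,0,0],
  [0,0,0,0,0],
])

```text
time: 11.28
tcp_pos: [523.2, -30.8, 27.8]
eef_rot: [3.13, 0.002, 3.027]
ft_force: [0.4, 0.2, -0.8]
opening: 91.2
```

```bash
python3 -c "
from h import *
print(st()['opening'])"
```

```text
11.28 jig [-109.5  -15.2   27.8] yawerr -0.0043 F [ 0.4  0.2 -0.8] v 0.035
91.1984682455962
```

>>> jog_arm([
  [-0.25,0.4,0.15,-0.05,0],
  [-0.25,0,0.1,0,0],
  [-0.2,0,0,0,0],
  [-0.15,0,0,0,0],
  [-0.1,0,0,0,0],
])

```text
time: 11.7
tcp_pos: [557.9, -23.6, 22.6]
eef_rot: [3.13, 0.007, 3.03]
ft_force: [0.3, 0.7, 0.0]
opening: 92.1
```

```bash
python3 -c "
from h import *
st()"
```

```text
11.7 jig [-75.8  -4.3  22.6] yawerr -0.0017 F [0.3 0.7 0. ] v 0.11
```

>>> jog_arm([
  [-0.1,0,0,0,0],
  [-0.1,0,0,0,0],
  [-0.1,0,0,0,0],
])

```text
time: 11.95
tcp_pos: [564.0, -24.2, 23.1]
eef_rot: [3.129, -0.002, 3.032]
ft_force: [-11.6, 1.4, 9.2]
opening: 92.0
```

>>> jog_arm([
  [-0.1,0,0,0,0],
  [-0.15,0,0,0,0],
])

```text
time: 12.12
tcp_pos: [563.8, -24.1, 22.6]
eef_rot: [3.128, -0.019, 3.032]
ft_force: [-13.3, 0.9, 10.3]
opening: 91.7
```

```bash
python3 -c "
from h import *
st()"
```

```text
12.12 jig [-69.8  -4.1  22.6] yawerr 0.0007 F [-13.3   0.9  10.3] v 0.166
```

>>> jog_arm([
  [0.2,0,0,0,0],
  [0.6,0,-0.1,0,0],
  [0.2,0,-1,0,0],
  [0,0,-1,0,0],
  [0,0,-1,0,0],
  [0,0,-1,0,0],
  [0,0,-1,0,0],
  [0,0,-1,0,0],
  [0,0,-1,0,0],
  [-0.5,0,-0.5,0,0],
])

```text
time: 12.95
tcp_pos: [545.9, -26.3, 258.0]
eef_rot: [3.128, -0.028, 3.031]
ft_force: [0.3, 0.1, -0.0]
opening: 91.8
```

>>> jog_arm([
  [-1,0.5,0,0,0],
  [-1,0.5,0,0,0],
  [-1,0.5,0,0,0],
  [-1,0.5,0,0,0],
  [-1,0.5,0,0,0],
  [-0.7,0.5,0,0,0],
  [0,0,0,0,0],
  [0,0,0,0,0],
])

```text
time: 13.62
tcp_pos: [737.6, 45.8, 265.1]
eef_rot: [3.122, -0.009, 3.029]
ft_force: [0.1, -0.3, -1.2]
opening: 91.7
```

```bash
python3 -c "
from h import *
s=st();np.save('w7.npy',np.r_[s['tcp_pos'],s['eef_rot']]);cv2.imwrite('pics/w7.png',env.read_camera('wrist'))"
```

```text
13.62 jig [ 95.2  84.5 265.1] yawerr -0.0026 F [ 0.1 -0.3 -1.2] v 0.041
```

View pics/w7.png

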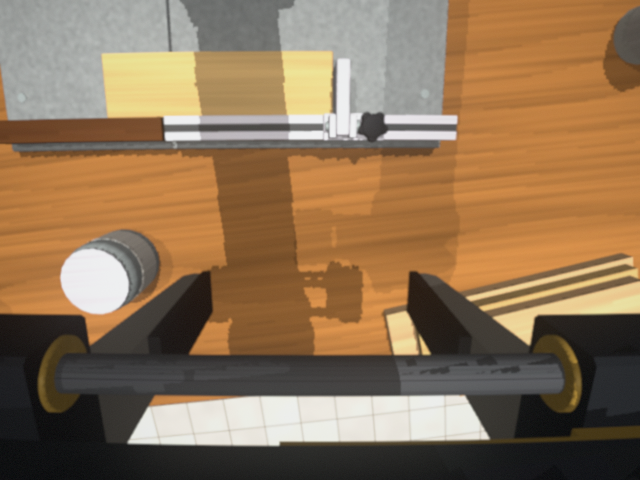

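```bash
python3 -c "
from h import *
crop('pics/w7.png','pics/w7c.png',290,40,400,150,7)
crop('pics/w7.png','pics/w7d.png',90,40,220,150,6)"
```

```text
(no output)
```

View pics/w7c.png

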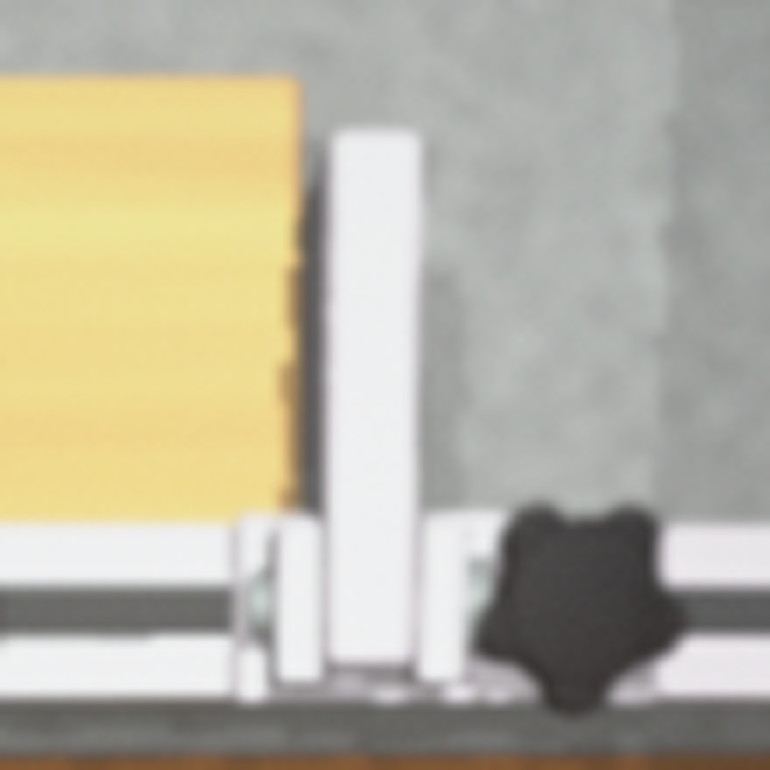

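View pics/w7d.png

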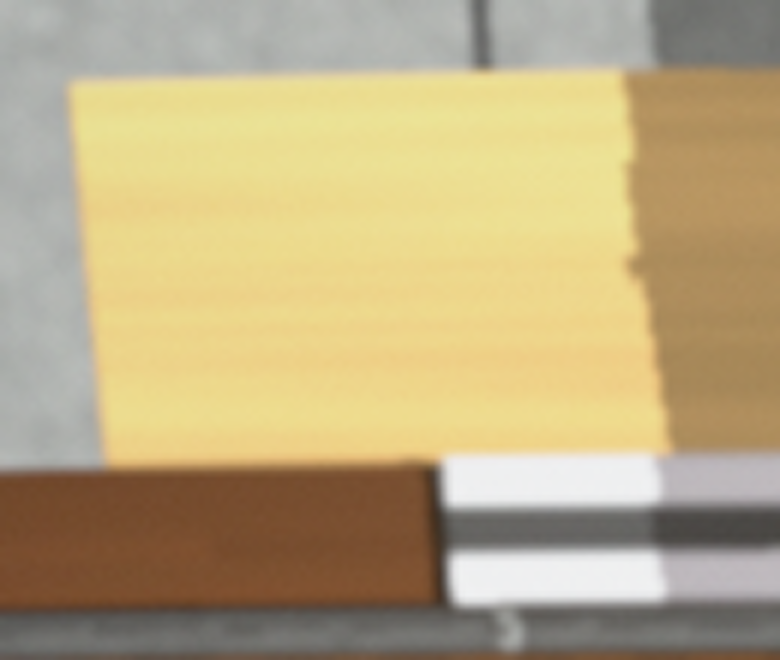

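```bash
python3 - <<'E'
from h import *
w=np.load("w7.npy"); C=cam("wrist",{"tcp_pos":w[:3],"eef_rot":w[3:]})
for n,uv,z in(("bat end @front",(332.9,52),43),("bat end mid",(332.5,80),43),("foot R front",(337.2,60),83),("foot R mid",(337,85),83),("foot L front",(350,60),83),("foot front",(343,58.6),83),
 ("bat front L",(330,50.9),43),("bat front R",(103,53.8),43),("bat R end front",(102,54),43),("track front L",(457,115),61),("track front R",(163,117),61),("track L back",(457,139.5),61),("track back R",(166,141),61)):
    print(n,injig(atz(C,[uv],z)[0]))
E
```

```text
bat end @front [-59.2 111.6  43. ]
bat end mid [-33.9 111.5  43. ]
foot R front [-43.9 112.3  83. ]
foot R mid [-23.5 112.3  83. ]
foot L front [-43.9 123.2  83. ]
foot front [-45.  117.2  83. ]
bat front L [-60.2 108.9  43. ]
bat front R [ -59.5 -106.7   43. ]
bat R end front [ -59.3 -107.7   43. ]
track front L [ -0.8 228.1  61. ]
track front R [  0.8 -47.4  61. ]
track L back [ 21.7 229.9  61. ]
track back R [ 22.6 -46.3  61. ]
```

```bash
python3 -c "
from h import *
st(); print(env.close_job())"
```

```text
13.67 jig [ 94.7  85.  264.9] yawerr -0.0023 F [-0.6  0.7 -0.7] v 0.037
the job is handed in; nothing more can be done
None
```

The job is handed in after 13.7 s. My last checks put the flip stop fully down and the batten flush with the fence and butted against the stop. No verdict was reported.

**What I did:**
1. I pushed the flip stop over from behind with the shut fingers and pressed it down until it stopped hard at about 83 mm.
2. I slid the batten flat against the fence with the open fingers.
3. I pushed its right end along the fence until it met the stop. It went no further, and the force rose to about 9 N.
4. I pressed it against the fence once more, with about 13 N, and lifted the hand clear.

**Last checks, from the wrist picture:**

| Check | Measured | Needed |
|---|---|---|
| Batten front face from the fence | 59.5 to 60.2 mm (the batten is 60 mm wide) | back face within 2.5 mm of the fence |
| Skew to the fence | about 0.002 rad | under 0.015 rad |
| Gap between batten end and stop foot | about 0.7 mm | within 2.5 mm |
| Foot's front edge, arm down | 45.0 mm in front of the fence | 45 mm by design |

- **Hand:** it was about 265 mm over the bench with no contact force.
- **Carriage and bystanders:** I never aimed at the carriage. The tin stayed in view and I never went near any of the bystanders. I did not re-measure any of these positions.
- **One disagreement:** the board's front edge measured about 170 mm in front of the fence face, not the 178 mm the given sizes imply. I worked from the fence itself, so this did not affect the result.

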